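Prove the interlock of a switch bank and change it over by feel

ROBOT

A 6-joint arm with a two-finger parallel gripper is mounted at the origin on the work surface. World frame = base frame: x ahead of the robot, y to its left, z up, the work surface at z = 0. Lengths are in mm, angles in degrees, forces in N, time in s.
With the tool pointing down it reaches from about 300 to 850 mm from the base axis. Payload 4.2 kg.
Tool frame: the origin (TCP) lies on the centre line of the jaws, within the pads' length; the fingertips stand 14 mm ahead of it and the grasp point (between the pads) lies 5 mm behind it; z points along the fingers, y is the line along which they close (so a half turn about z gives the same grasp; the last joint's range is limited). The gripper opens to 91 mm and grips with 3 to 60 N. Pads are 32 mm wide; open, the fingers measure 118 mm over their backs; the gripper's body (76 mm by 178 mm) begins 60 mm behind the grasp point.
Start: joints at [-76.49, 18.312, 89.639, -0, 72.044, -1.146], TCP at [145.488, -556.305, 227.976] pointing down, gripper open.
Joint ranges: [-177.97, 177.97], [-48.28, 115.42], [12.27, 149.76], [-77.06, 257.06], [2.81, 150.46], [-146.56, 146.56]. Speed limits (degrees/s): [147.25, 147.25, 180, 180, 180, 180].

INTERFACE

Orientations are given as [roll, pitch, yaw] about the fixed x, y, z axes, in that order (R = Rz(yaw) Ry(pitch) Rx(roll)).
In Python, from workcell import env gives the robot as it stands.
- The arm moves only by the tool arm_command, never from a script. Its argument "motion" is a list of rows, each an object with "offset": the shift along the tool's x, y, z in m, a list of three; "spin": the turn about the tool's z in rad. In form: [{"offset": [tx, ty, tz], "spin": spin}, ...]. A call has 1 to 5 rows; each row shifts and turns the commanded pose from where the row before left it, along the tool's axes as they then stand; what a row does not reach is not made up. A row lasts 1/8 s, in which the tool goes at most 62.5 mm and 10.7 degrees, less where a joint would pass 70% of its speed; a pose out of reach is approached as far as the arm can. A call with a gripper value outside its range is refused whole. "jaw" is the finger opening in m, from 0 to 0.0912, set as the call begins (left out, the last holds). The fingers move at their own pace and stop on an object; "newtons" is the grip in N (left out, the last holds). Time passes only in rows, so rows that do not move let the fingers close. It gives the time, the measured TCP pose, the force, the opening and the grip force at its end, in the units of the state.
- env.state(): the state, without advancing time (a new reading comes with each control period).
- env.grab_frame(name): name is "side" or "top" or "wrist"; returns (picture, depth): 384x512x3 uint8, blue, green, red; 384x512 float32, mm along the optical axis (not along the pixel's ray), 0 where there is no reading.
- env.camera_model(name): a dict with "fx", "fy", "cx", "cy" (pixels), "eye" and "rotation" of the camera in the world; the wrist camera has in their place "hand_eye" (4x4, takes a point from camera to tool coordinates, whose origin is the TCP and whose axes are the flange's). Camera axes: x right, y down, z forward; pixel columns grow to the right and rows downward; lengths in mm; the calibration is good to about 2 mm. A picture is of the moment at which its call begins: read the wrist's pose just before it. camera_model takes no time and is no camera call.
- env.job_done(): hands the job in; it is judged then, once.
Trained networks look in the newest picture that a camera, given by its name, has taken for a name from the list of things; names that differ only in an ending like _2 or _b are one class to them, and where a whole thing is asked for, a point or a joint stands for the part that bears it (a point fixed in the world has none). Each returns a list of dicts, best first, with "score" (0 to 1); they miss things now and then, are a little off and sometimes report something else, mostly with a low value. They report only what shows in the picture. A call takes as long as a camera call.
- env.boxes_of(camera, target): "bbox" ([left, top, right, bottom] in pixels, round what is visible of it).
- env.pinpoint(camera, target): "location" ([column, row] in pixels: a listed point, or the origin of a listed thing).
The state is a dict: "time_s": time; "qpos": joint angles; "qvel": joint speeds; "effort": joint torques, N m; "ee_pos": TCP position; "ee_rot": TCP orientation; "force": force on the tool from outside, world axes, zero at the start; "torque": the same for the moment, N m; "gripper_width": finger opening in mm; "gripper_force": force on a finger pad.
Only numpy, scipy, OpenCV 4.12 (cv2) and the standard library are available. Lean on these libraries where they do the work, as an engineer would, in place of code of your own. Each camera call takes 0.05 s, during which the arm holds its last target. There are 200 camera calls.

TASK

Test this bank of interlocked switches and change it over: with the running switch still ON, give any one standby handle a firm push of about 15 N towards ON to prove that the interlock holds it. Then throw the running switch fully OFF, find by feel the one standby that is now released and throw it fully ON, home against its stop. Never push any handle harder than 25 N, leave the other two standbys at OFF (the little play they have does not matter), and leave the tools and parts lying around alone.

Things in the scene. Friction and masses are not known exactly. Their poses are not given: they have to be found in the camera images.
- panel: grey steel mounting plate lying on the bench, 380 x 460 mm (x, y), its top 20 mm above the bench; origin at the centre of its underside. It carries the four switches in a row along its y, 84 mm apart, a 50 mm high duct and a 42 mm high terminal row on its +x side, a 40 mm high duct on its -x side, an 88 mm high contactor at its -y end, and a steel interlock channel across the switches, 94 mm above the bench
- switch_run: the running toggle switch, dark case 132 x 78 x 66 mm (x, y, z) with a 62 x 36 mm nose on it, 78 mm high over the underside; origin at the centre of the underside (20 mm above the bench), z up, x from OFF to ON, y along the row; the white handle pivots about y, 48 mm above the origin. The one switch that is ON at the start; in any of the four places
- lever_run (a joint): handle angle of switch_run (rad): 0 = fully OFF against its stop (leans 0.32 rad to the switch's -x; green shows), 0.64 = fully ON against its stop (leans to +x; red shows). Interlock, out of sight inside: while this handle is more than about 0.07 rad from OFF, every standby is blocked
- tip_run (a point): middle of the end face of the handle of switch_run: a flat white handle 12 mm thick along x and 22 mm wide along y; this point is 68 mm from the pivot and the handle stands clear of the nose from 30 to 68 mm from the pivot. Handles stay where they are left; each turns with a torque of 0.2 to 0.35 Nm (4 to 5 N at its end, up to 10 N near the nose), then meets a slightly springy stop
- switch_a: a standby toggle switch, dark case 132 x 78 x 66 mm (x, y, z) with a 62 x 36 mm nose on it, 78 mm high over the underside; origin at the centre of the underside (20 mm above the bench), z up, x from OFF to ON, y along the row; the white handle pivots about y, 48 mm above the origin. OFF at the start; in any of the four places
- lever_a (a joint): handle angle of switch_a (rad): 0 = fully OFF against its stop (leans 0.32 rad to the switch's -x; green shows), 0.64 = fully ON against its stop (leans to +x; red shows). With lever_run home at OFF one standby is released and the two others stay locked; which differs each time and shows nowhere. A blocked handle has 0.05 to 0.15 rad of play (3 to 10 mm at its end, differs each time), then stops; the interlock bends above 25 N
- tip_a (a point): middle of the end face of the handle of switch_a: a flat white handle 12 mm thick along x and 22 mm wide along y; this point is 68 mm from the pivot and the handle stands clear of the nose from 30 to 68 mm from the pivot. Handles stay where they are left; each turns with a torque of 0.2 to 0.35 Nm (4 to 5 N at its end, up to 10 N near the nose), then meets a slightly springy stop
- switch_b: a standby toggle switch, dark case 132 x 78 x 66 mm (x, y, z) with a 62 x 36 mm nose on it, 78 mm high over the underside; origin at the centre of the underside (20 mm above the bench), z up, x from OFF to ON, y along the row; the white handle pivots about y, 48 mm above the origin. OFF at the start; in any of the four places
- lever_b (a joint): handle angle of switch_b (rad): 0 = fully OFF against its stop (leans 0.32 rad to the switch's -x; green shows), 0.64 = fully ON against its stop (leans to +x; red shows). With lever_run home at OFF one standby is released and the two others stay locked; which differs each time and shows nowhere. A blocked handle has 0.05 to 0.15 rad of play (3 to 10 mm at its end, differs each time), then stops; the interlock bends above 25 N
- tip_b (a point): middle of the end face of the handle of switch_b: a flat white handle 12 mm thick along x and 22 mm wide along y; this point is 68 mm from the pivot and the handle stands clear of the nose from 30 to 68 mm from the pivot. Handles stay where they are left; each turns with a torque of 0.2 to 0.35 Nm (4 to 5 N at its end, up to 10 N near the nose), then meets a slightly springy stop
- switch_c: a standby toggle switch, dark case 132 x 78 x 66 mm (x, y, z) with a 62 x 36 mm nose on it, 78 mm high over the underside; origin at the centre of the underside (20 mm above the bench), z up, x from OFF to ON, y along the row; the white handle pivots about y, 48 mm above the origin. OFF at the start; in any of the four places
- lever_c (a joint): handle angle of switch_c (rad): 0 = fully OFF against its stop (leans 0.32 rad to the switch's -x; green shows), 0.64 = fully ON against its stop (leans to +x; red shows). With lever_run home at OFF one standby is released and the two others stay locked; which differs each time and shows nowhere. A blocked handle has 0.05 to 0.15 rad of play (3 to 10 mm at its end, differs each time), then stops; the interlock bends above 25 N
- tip_c (a point): middle of the end face of the handle of switch_c: a flat white handle 12 mm thick along x and 22 mm wide along y; this point is 68 mm from the pivot and the handle stands clear of the nose from 30 to 68 mm from the pivot. Handles stay where they are left; each turns with a torque of 0.2 to 0.35 Nm (4 to 5 N at its end, up to 10 N near the nose), then meets a slightly springy stop
- screwdriver: bystander: yellow-handled screwdriver 150 mm long, lying on the plate in front of the switches; origin at the middle of its length, underside
- shroud: bystander: grey plastic terminal cover 30 x 70 x 24 mm lying on the plate in front of the switches; origin at the centre of its underside
- spanner: bystander: steel spanner 190 mm long on the bench; origin at its middle, underside
- pliers: bystander: yellow-handled pliers 165 mm long on the bench; origin near the joint, underside
- breaker_mcb: bystander: white miniature circuit breaker 80 x 18 x 68 mm standing on the bench; origin at the centre of its underside
- tape: bystander: roll of red tape, 80 mm across, 18 mm high; origin at the centre of its underside

How it is judged:
By the outcome, as a careful person would: the job done as asked, in the order asked, and still so for the second after the job is handed in, with the robot touching nothing.
It also fails if it takes over 64 s, if anything falls off the work surface, if the arm or the gripper's body presses on something with over 40 N, if the wrist force passes 120 N, or if a joint passes its speed limit or range.

## Working session

There is one attempt and no reset: what is moved stays moved. The work goes in short steps, Python scripts to look and compute and a tool call to move; the robot and the scene stay as the last step left them, time stands still between calls to the robot, and variables do not carry over. Pictures are saved under pics/ and viewed, at most 10 in all, crops included, and the job is handed in when it is done.

Besides the shell and the picture viewer there is one more tool, called after "Request:" as name(argument=value, ...), one argument or row to a line, values as JSON. arm_command: Moves the arm, as the interface text tells. Its arguments: {"type":"object","properties":{"motion":{"type":"array"},"jaw":{"type":"number"},"newtons":{"type":"number"}},"required":["motion"]}

```bash
mkdir -p pics
cat > h.py <<'E'
from workcell import env
import numpy as np, cv2
from scipy.spatial.transform import Rotation as R
def world(cam,uv,d,st=None):
    m=env.camera_model(cam)
    p=np.array([(uv[0]-m['cx'])/m['fx']*d,(uv[1]-m['cy'])/m['fy']*d,d])
    if 'eye' in m: return np.array(m['eye'])+np.array(m['rotation'])@p
    t=(np.array(m['hand_eye'])@np.r_[p,1])[:3]
    return np.array(st['ee_pos'])+R.from_euler('xyz',st['ee_rot'],degrees=True).as_matrix()@t
def at(D,uv,r=2):
    u,v=map(int,np.round(uv)); w=D[max(v-r,0):v+r+1,max(u-r,0):u+r+1]; w=w[w>0]
    return float(np.median(w)) if w.size else 0
E
python3 - <<'E'
from h import *
s=env.state(); print(s)
for c in ['top','side']:
    im,D=env.grab_frame(c); cv2.imwrite(f'pics/{c}1.png',im)
    m=env.camera_model(c); print(c,np.round(m['eye']),np.round(m['rotation'],2).tolist())
    for t in ['tip_run','tip_a','switch_run','switch_a','panel']:
        for r in env.pinpoint(c,t)[:5]:
            uv=r['location']; d=at(D,uv); print(t,round(r['score'],2),np.round(uv),np.round(world(c,uv,d)))
E
```

```text
{'time_s': 0.0, 'qpos': array([-7.64906414e+01,  1.83511123e+01,  8.97079874e+01, -7.90304629e-04,
        7.20414242e+01, -1.14676202e+00]), 'qvel': array([-0.08003268, -0.0219216 , -0.10888727, -0.05869762,  0.01989384,
       -0.00223175]), 'effort': array([ 6.32570282e-04, -4.12457299e+01, -2.31967592e+01,  7.29336147e-02,
        4.55738779e-02, -1.33284716e-04]), 'ee_pos': array([ 145.3606667 , -555.8248667 ,  227.11482876]), 'ee_rot': array([-1.79899481e+02, -1.26060479e-03,  1.46563639e+01]), 'force': array([-0.59676965, -0.12199463,  0.1413638 ]), 'torque': array([0.01009485, 0.05818591, 0.01115838]), 'gripper_force': 0.0, 'gripper_width': 90.96767232234482}
top [ 421.  -13. 1196.] [-175.18, 1.51, -89.87]
tip_run 0.54 [249. 166.] [-98778. -99211. -98003.]
tip_run 0.49 [289. 148.] [-118616. -119050. -117841.]
tip_a 0.61 [290. 149.] [-115517. -115950. -114741.]
tip_a 0.6 [208. 170.] [-74093. -74526. -73318.]
tip_a 0.37 [267. 164.] [-103825. -104258. -103049.]
tip_a 0.37 [235. 165.] [-87697. -88130. -86922.]
switch_run 0.78 [289. 163.] [-118280. -118714. -117505.]
switch_run 0.
[... 181 characters left out ...]
06609. -105401.]
switch_a 0.16 [281. 196.] [-120631. -121064. -119856.]
panel 0.69 [249. 165.] [-98732. -99165. -97957.]
panel 0.47 [140. 170.] [-44695. -45128. -43919.]
side [214. 791. 948.] [-135.42, 0.05, -157.46]
tip_run 0.66 [240. 148.] [-194235. -193658. -193501.]
tip_a 0.56 [231. 193.] [-172171. -171594. -171437.]
tip_a 0.54 [222. 213.] [-161356. -160779. -160622.]
tip_a 0.43 [244. 171.] [-185371. -184794. -184637.]
tip_a 0.32 [276. 188.] [-212983. -212406. -212249.]
switch_run 0.66 [248. 180.] [-192134. -191557. -191400.]
switch_a 0.79 [240. 192.] [-185239. -184662. -184506.]
switch_a 0.78 [228. 218.] [-169902. -169325. -169168.]
switch_a 0.61 [215. 238.] [-161102. -160525. -160368.]
```

```bash
sed -i "s/np.array(m\['rotation'\])@p/R.from_euler('xyz',m['rotation'],degrees=True).as_matrix()@p/" h.py
python3 - <<'E'
import cv2
a=cv2.imread('pics/top1.png'); b=cv2.imread('pics/side1.png')
print(cv2.imwrite('pics/t1c.png',cv2.resize(a[90:250,150:350],(800,640))[:600]))
cv2.imwrite('pics/s1c.png',cv2.resize(b[100:290,140:340],None,fx=3,fy=3))
E
python3 - <<'E'
from h import *
for c in ['top','side']:
    im,D=env.grab_frame(c)
    np.save(c+'D.npy',D)
    for t in ['tip_run','tip_a','switch_run','switch_a','panel','screwdriver','shroud']:
        for r in env.pinpoint(c,t)[:4]:
            uv=r['location']; d=at(D,uv); print(c,t,round(r['score'],2),np.round(uv),np.round(world(c,uv,d)))
E
```

```text
True
top tip_run 0.48 [292. 150.] [ 621. -100.  133.]
top tip_a 0.52 [263. 166.] [577. -15. 130.]
top tip_a 0.45 [234. 167.] [574.  67. 132.]
top tip_a 0.43 [206. 167.] [573. 150. 132.]
top switch_run 0.87 [290. 162.] [594. -94.  99.]
top switch_run 0.75 [250. 165.] [587.  23.  85.]
top switch_a 0.9 [237. 164.] [581.  60. 130.]
top switch_a 0.85 [212. 166.] [581. 138.  99.]
top switch_a 0.64 [262. 163.] [585. -12. 131.]
top panel 0.56 [250. 163.] [593.  24.  83.]
top screwdriver 0.7 [286. 194.] [501. -86.  35.]
top shroud 0.66 [215. 199.] [488. 134.  25.]
side tip_run 0.51 [241. 144.] [ 646. -150.  102.]
side tip_run 0.47 [222. 214.] [565. 152. 130.]
side tip_a 0.55 [225. 215.] [574. 120.  88.]
side tip_a 0.5 [247. 173.] [584. -52.  87.]
side tip_a 0.38 [235. 192.] [583.  32.  90.]
side switch_run 0.74 [246. 177.] [575. -27.  98.]
side switch_a 0.86 [229. 219.] [559. 127.  87.]
side switch_a 0.62 [238. 196.] [570.  45.  92.]
side switch_a 0.56 [217. 240.] [565. 191.  68.]
side screwdriver 0.58 [275. 188.] [507. -86.  23.]
side shroud 0.74 [254. 245.] [480. 144.  36.]
```

View pics/t1c.png

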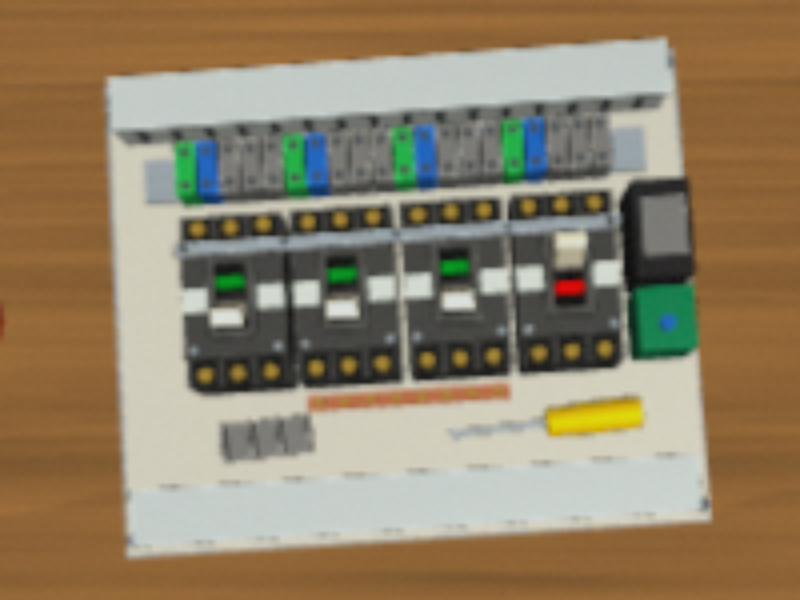

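View pics/s1c.png

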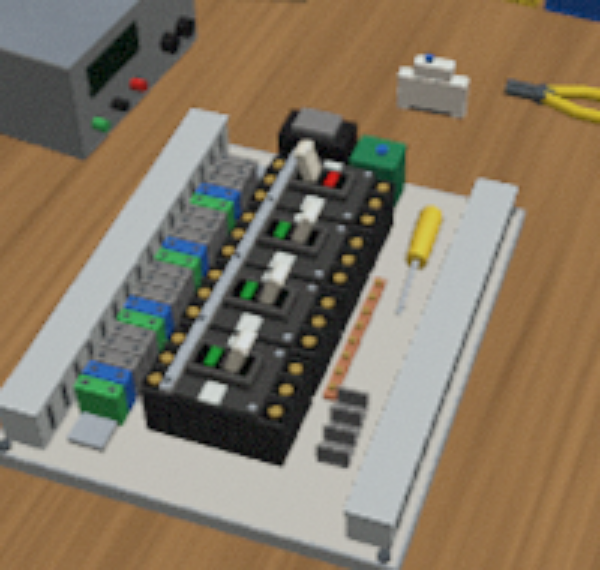

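The top view shows the running switch at crop (570,270), at the -y end and ON with red showing. The three standbys are at crop x≈457, 342 and 228, with green showing. I'm moving above the bank for a closer wrist look.

Request:
arm_command(
  motion=[
    {"offset": [0.038,-0.03,-0.02],"spin": 0},
    {"offset": [0.038,-0.03,-0.02],"spin": 0},
    {"offset": [0.038,-0.03,-0.02],"spin": 0},
    {"offset": [0.038,-0.03,-0.02],"spin": 0},
    {"offset": [0.038,-0.03,-0.02],"spin": 0},
  ],
  jaw=0.05,
)

```text
time_s: 2.02
ee_pos: [292.0, -361.7, 328.8]
ee_rot: [180.0, -0.0, 14.6]
force: [0.3, -0.3, 0.4]
gripper_width: 49.8
gripper_force: 0.0
```

Request:
arm_command(
  motion=[
    {"offset": [0.038,-0.03,0],"spin": 0},
    {"offset": [0.038,-0.03,0],"spin": 0},
    {"offset": [0.038,-0.03,0],"spin": 0},
    {"offset": [0.038,-0.03,0],"spin": 0},
    {"offset": [0.038,-0.03,0],"spin": 0},
  ],
)

```text
time_s: 2.65
ee_pos: [438.0, -168.5, 328.2]
ee_rot: [180.0, -0.0, 14.7]
force: [0.7, -0.3, 0.3]
gripper_width: 50.0
gripper_force: 0.0
```

Request:
arm_command(
  motion=[
    {"offset": [0.038,-0.03,0],"spin": 0},
    {"offset": [0.038,-0.03,0],"spin": 0},
    {"offset": [0.038,-0.03,0],"spin": 0},
    {"offset": [0.038,-0.03,0],"spin": 0},
    {"offset": [0.038,-0.03,0],"spin": 0},
  ],
)

```text
time_s: 3.28
ee_pos: [583.9, 24.6, 328.0]
ee_rot: [180.0, -0.0, 14.7]
force: [0.4, -0.4, 0.6]
gripper_width: 49.9
gripper_force: 0.0
```

Request:
arm_command(
  motion=[
    {"offset": [0,0,0],"spin": -0.17},
    {"offset": [0,0,0],"spin": -0.17},
    {"offset": [0,0,0],"spin": -0.17},
    {"offset": [0,0,0],"spin": -0.17},
    {"offset": [0,0,0],"spin": -0.17},
  ],
)

```text
time_s: 3.9
ee_pos: [583.1, 23.3, 327.9]
ee_rot: [180.0, 0.0, 63.7]
force: [0.8, -1.9, -0.2]
gripper_width: 49.9
gripper_force: 0.0
```

Request:
arm_command(
  motion=[
    {"offset": [0,0,0],"spin": -0.17},
    {"offset": [0,0,0],"spin": -0.17},
    {"offset": [0,0,0],"spin": -0.17},
    {"offset": [0,0,0],"spin": 0},
    {"offset": [0,0,0],"spin": 0},
  ],
)

```text
time_s: 4.53
ee_pos: [583.1, 23.3, 327.9]
ee_rot: [180.0, 0.0, 92.4]
force: [0.2, -0.2, 0.1]
gripper_width: 50.0
gripper_force: 0.0
```

Run:
```python
from h import *
s=env.state(); print(s['time_s'],s['ee_pos'],s['ee_rot'],s['force'],s['gripper_width'])
im,D=env.grab_frame('wrist'); cv2.imwrite('pics/w1.png',im)
for t in ['tip_run','tip_a','switch_run','switch_a']:
    for r in env.pinpoint('wrist',t)[:4]:
        uv=r['location']; d=at(D,uv); print(t,round(r['score'],2),np.round(uv),np.round(world('wrist',uv,d,s)))
# handle tops: points with z 118-140
v,u=np.nonzero(D>0)
m=env.camera_model('wrist'); d=D[v,u]
P=np.c_[(u-m['cx'])/m['fx']*d,(v-m['cy'])/m['fy']*d,d,np.ones(len(d))]@np.array(m['hand_eye']).T
W=P[:,:3]@R.from_euler('xyz',s['ee_rot'],degrees=True).as_matrix().T+s['ee_pos']
Z=np.zeros(D.shape); Z[v,u]=W[:,2]
M=((Z>112)&(Z<145)).astype(np.uint8)
n,L,st,c=cv2.connectedComponentsWithStats(M)
Wi=np.zeros(D.shape+(3,)); Wi[v,u]=W
for i in range(1,n):
    if st[i,4]>25:
        q=Wi[L==i]; print(st[i],q.mean(0).round(1),q.min(0).round(),q.max(0).round())
```

```text
4.525 [583.06764835  23.29514401 327.92986446] [1.79999789e+02 5.05307801e-03 9.24425772e+01] [ 0.24699182 -0.24863119  0.08481407] 49.95552918921812
tip_run 0.65 [285. 273.] [625. -97. 133.]
tip_run 0.47 [250. 209.] [582. -19. 133.]
tip_a 0.76 [252. 209.] [583. -19. 133.]
tip_a 0.7 [244.  38.] [569. 153. 133.]
tip_a 0.59 [244. 128.] [572.  68. 132.]
switch_run 0.68 [264. 231.] [601. -64.  87.]
switch_a 0.86 [264. 180.] [597.   3.  89.]
switch_a 0.85 [266. 119.] [595.  76. 100.]
switch_a 0.69 [259.  53.] [584. 143. 102.]
[237  27  20  28 493] [571.6 151.1 128.8] [562. 140. 112.] [581. 163. 135.]
[241 117  18  23 394] [577.2  68.3 129. ] [568.  56. 112.] [587.  79. 135.]
[243 191  17  25 351] [582.8 -13.9 128.5] [573. -28. 112.] [592.  -4. 135.]
[273 257  17  18 257] [620.7 -91.6 125.9] [ 612. -107.  112.] [631. -85. 135.]
```

View pics/w1.png

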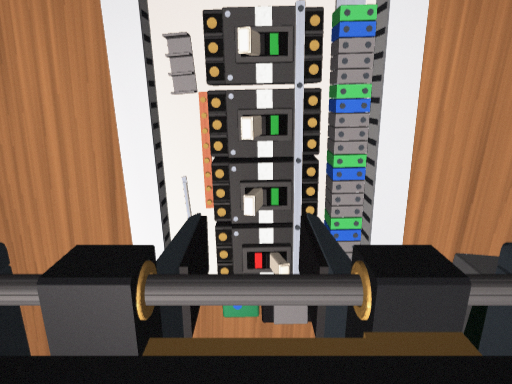

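The wrist view shows three standby handles leaning to -x, at pixels (247,40), (249,127) and (252,203). The running handle leans to +x at (281,268), partly behind the gripper. The row is yawed about 3.9°. I'll straddle the standby at y≈-15 first.

Request:
arm_command(
  motion=[
    {"offset": [-0.038,-0.003,0.0],"spin": -0.025},
    {"offset": [0,0,0.05],"spin": 0},
    {"offset": [0,0,0.05],"spin": 0},
    {"offset": [0,0,0.05],"spin": 0},
    {"offset": [0,0,0],"spin": 0},
  ],
)

```text
time_s: 5.4
ee_pos: [579.2, -14.8, 174.4]
ee_rot: [-179.5, -0.1, 94.0]
force: [0.3, -0.1, -0.4]
gripper_width: 50.0
gripper_force: 0.0
```

Request:
arm_command(
  motion=[
    {"offset": [0,0,0.024],"spin": 0},
    {"offset": [0,0,0.024],"spin": 0},
    {"offset": [0,0,0],"spin": 0},
    {"offset": [0,0,0],"spin": 0},
  ],
)

```text
time_s: 5.9
ee_pos: [583.4, -14.9, 132.3]
ee_rot: [179.8, 0.0, 94.0]
force: [0.2, -0.2, -0.1]
gripper_width: 49.8
gripper_force: 0.0
```

Request:
arm_command(
  motion=[
    {"offset": [0,0.007,0],"spin": 0},
    {"offset": [0,0.006,0],"spin": 0},
    {"offset": [0,0.002,0],"spin": 0},
    {"offset": [0,0,0],"spin": 0},
  ],
)

```text
time_s: 6.4
ee_pos: [596.9, -13.8, 129.9]
ee_rot: [-180.0, 0.0, 94.0]
force: [-0.7, -0.1, -0.3]
gripper_width: 49.8
gripper_force: 0.0
```

Request:
arm_command(
  motion=[
    {"offset": [0,0.002,0],"spin": 0},
    {"offset": [0,0.001,0],"spin": 0},
    {"offset": [0,0,0],"spin": 0},
  ],
)

```text
time_s: 6.78
ee_pos: [598.4, -13.6, 129.7]
ee_rot: [-179.8, -0.0, 94.0]
force: [-4.8, -0.7, 2.4]
gripper_width: 50.2
gripper_force: 2.4
```

Request:
arm_command(
  motion=[
    {"offset": [0,0.002,0],"spin": 0},
    {"offset": [0,0,0],"spin": 0},
  ],
)

```text
time_s: 7.02
ee_pos: [600.7, -13.5, 130.2]
ee_rot: [-179.9, 0.0, 94.0]
force: [-5.4, -0.1, 3.9]
gripper_width: 49.7
gripper_force: 2.6
```

Contact. The handle is turning through its play at about 5 N, so I continue in small steps.

Request:
arm_command(
  motion=[
    {"offset": [0,0.001,0],"spin": 0},
    {"offset": [0,0.001,0],"spin": 0},
    {"offset": [0,0,0],"spin": 0},
  ],
)

```text
time_s: 7.4
ee_pos: [602.0, -13.4, 130.3]
ee_rot: [-179.8, 0.0, 94.0]
force: [-6.6, -1.0, 6.4]
gripper_width: 50.1
gripper_force: 3.4
```

Request:
arm_command(
  motion=[
    {"offset": [0,0.001,0],"spin": 0},
    {"offset": [0,0,0],"spin": 0},
  ],
)

```text
time_s: 7.65
ee_pos: [602.2, -13.4, 130.3]
ee_rot: [-179.7, 0.0, 94.0]
force: [-8.3, -1.4, 7.3]
gripper_width: 49.9
gripper_force: 4.2
```

Request:
arm_command(
  motion=[
    {"offset": [0,0.001,0],"spin": 0},
    {"offset": [0,0,0],"spin": 0},
  ],
)

```text
time_s: 7.9
ee_pos: [602.5, -13.4, 130.3]
ee_rot: [-179.6, -0.0, 94.0]
force: [-9.9, -0.5, 8.2]
gripper_width: 50.2
gripper_force: 5.1
```

Request:
arm_command(
  motion=[
    {"offset": [0,0.001,-0.001],"spin": 0},
    {"offset": [0,0,0],"spin": 0},
  ],
)

```text
time_s: 8.15
ee_pos: [602.7, -13.4, 130.4]
ee_rot: [-179.5, -0.0, 94.0]
force: [-10.5, -1.4, 4.9]
gripper_width: 50.4
gripper_force: 5.3
```

Request:
arm_command(
  motion=[
    {"offset": [0,0.001,-0.001],"spin": 0},
    {"offset": [0,0,0],"spin": 0},
  ],
)

```text
time_s: 8.4
ee_pos: [602.8, -13.3, 130.5]
ee_rot: [-179.3, -0.0, 94.0]
force: [-11.1, -1.3, 1.6]
gripper_width: 50.0
gripper_force: 5.6
```

Request:
arm_command(
  motion=[
    {"offset": [0,0.001,0],"spin": 0},
    {"offset": [0,0.001,0],"spin": 0},
    {"offset": [0,0,0],"spin": 0},
  ],
)

```text
time_s: 8.78
ee_pos: [603.1, -13.3, 130.4]
ee_rot: [-179.1, -0.0, 94.0]
force: [-15.0, -0.9, 4.2]
gripper_width: 49.7
gripper_force: 7.4
```

Request:
arm_command(
  motion=[
    {"offset": [0,0.0007,0],"spin": 0},
    {"offset": [0,0,0],"spin": 0},
    {"offset": [0,0,0],"spin": 0},
  ],
)

```text
time_s: 9.15
ee_pos: [603.3, -13.3, 130.4]
ee_rot: [-179.0, -0.0, 94.0]
force: [-15.8, -2.2, 5.9]
gripper_width: 49.9
gripper_force: 8.1
```

Request:
arm_command(
  motion=[
    {"offset": [0,-0.013,0],"spin": 0},
    {"offset": [0,-0.013,0],"spin": 0},
    {"offset": [0,0,-0.04],"spin": 0},
    {"offset": [0,0,0],"spin": 0},
    {"offset": [0,0,0],"spin": 0},
  ],
)

```text
time_s: 9.78
ee_pos: [584.5, -14.6, 171.9]
ee_rot: [179.9, 0.0, 94.0]
force: [-0.9, -0.3, -0.8]
gripper_width: 50.2
gripper_force: 0.0
```

Request:
arm_command(
  motion=[
    {"offset": [-0.042,0.019,0],"spin": 0},
    {"offset": [-0.042,0.019,0],"spin": 0},
    {"offset": [0,0,0],"spin": 0},
    {"offset": [0,0,0],"spin": 0},
  ],
)

```text
time_s: 10.28
ee_pos: [627.5, -95.4, 170.7]
ee_rot: [-179.9, -0.1, 94.0]
force: [-0.4, -0.9, -1.2]
gripper_width: 49.7
gripper_force: 0.0
```

Run:
```python
from h import *
im,D=env.grab_frame('top'); 
for t in ['tip_run','tip_a']:
    for r in env.pinpoint('top',t)[:4]:
        uv=r['location']; d=at(D,uv); print(t,round(r['score'],2),np.round(uv),np.round(world('top',uv,d)))
s=env.state();print(s['ee_pos'],s['force'])
```

```text
tip_a 0.64 [238. 164.] [586.  59. 113.]
tip_a 0.61 [206. 168.] [570. 150. 132.]
tip_a 0.47 [264. 163.] [586. -20. 134.]
[627.67612546 -94.71372598 171.66730936] [-0.36603815  0.14957508  0.14235075]
```

Request:
arm_command(
  motion=[
    {"offset": [-0.002,0,0.02],"spin": 0},
    {"offset": [0,0,0.021],"spin": 0},
    {"offset": [0,0,0],"spin": 0},
    {"offset": [0,-0.008,0],"spin": 0},
    {"offset": [0,0,0],"spin": 0},
  ],
)

```text
time_s: 11.05
ee_pos: [620.2, -98.2, 132.2]
ee_rot: [179.9, 0.0, 94.0]
force: [0.4, 0.0, 0.0]
gripper_width: 49.9
gripper_force: 0.0
```

Request:
arm_command(
  motion=[
    {"offset": [0,-0.008,0],"spin": 0},
    {"offset": [0,-0.005,0],"spin": 0},
    {"offset": [0,-0.004,0],"spin": 0},
    {"offset": [0,0,0],"spin": 0},
  ],
)

```text
time_s: 11.55
ee_pos: [604.5, -99.5, 131.5]
ee_rot: [179.8, 0.0, 94.0]
force: [2.9, 1.1, 1.3]
gripper_width: 49.7
gripper_force: 1.8
```

Request:
arm_command(
  motion=[
    {"offset": [0,-0.004,0],"spin": 0},
    {"offset": [0,-0.004,0],"spin": 0},
    {"offset": [0,-0.004,0],"spin": 0},
    {"offset": [0,0,0],"spin": 0},
  ],
)

```text
time_s: 12.05
ee_pos: [595.3, -100.3, 133.6]
ee_rot: [179.4, 0.1, 94.0]
force: [6.9, 1.3, 4.3]
gripper_width: 50.2
gripper_force: 3.2
```

Request:
arm_command(
  motion=[
    {"offset": [0,-0.005,0.001],"spin": 0},
    {"offset": [0,-0.005,0.001],"spin": 0},
    {"offset": [0,-0.004,0],"spin": 0},
    {"offset": [0,0,0],"spin": 0},
  ],
)

```text
time_s: 12.55
ee_pos: [581.1, -101.6, 131.4]
ee_rot: [179.5, 0.1, 94.0]
force: [6.4, 0.5, 4.7]
gripper_width: 50.3
gripper_force: 3.0
```

Request:
arm_command(
  motion=[
    {"offset": [0,-0.003,0],"spin": 0},
    {"offset": [0,-0.003,0],"spin": 0},
    {"offset": [0,0,0],"spin": 0},
  ],
)

```text
time_s: 12.92
ee_pos: [574.6, -102.1, 131.2]
ee_rot: [179.5, 0.1, 94.0]
force: [4.6, 0.2, 5.1]
gripper_width: 49.5
gripper_force: 2.9
```

Request:
arm_command(
  motion=[
    {"offset": [0,-0.002,0],"spin": 0},
    {"offset": [0,-0.002,0],"spin": 0},
    {"offset": [0,0,0],"spin": 0},
  ],
)

```text
time_s: 13.3
ee_pos: [569.7, -102.4, 130.5]
ee_rot: [179.7, 0.1, 94.0]
force: [4.3, 0.9, 5.1]
gripper_width: 50.0
gripper_force: 2.9
```

Request:
arm_command(
  motion=[
    {"offset": [0,-0.002,0],"spin": 0},
    {"offset": [0,-0.001,0],"spin": 0},
    {"offset": [0,0,0],"spin": 0},
  ],
)

```text
time_s: 13.68
ee_pos: [569.2, -102.4, 130.5]
ee_rot: [179.4, 0.1, 94.0]
force: [10.8, 1.8, 1.1]
gripper_width: 50.0
gripper_force: 5.4
```

Request:
arm_command(
  motion=[
    {"offset": [0,-0.002,0],"spin": 0},
    {"offset": [0,0,0],"spin": 0},
  ],
)

```text
time_s: 13.92
ee_pos: [569.0, -102.4, 130.5]
ee_rot: [179.1, 0.1, 94.0]
force: [15.2, 1.6, -1.9]
gripper_width: 49.9
gripper_force: 6.9
```

Request:
arm_command(
  motion=[
    {"offset": [0,-0.002,0],"spin": 0},
    {"offset": [0,0,0],"spin": 0},
  ],
)

```text
time_s: 14.18
ee_pos: [568.8, -102.5, 130.5]
ee_rot: [178.9, 0.1, 94.0]
force: [19.3, 3.0, -4.6]
gripper_width: 50.1
gripper_force: 8.5
```

Running handle is home against OFF (19 N on the stop, no further movement). Back to the first standby to test it.

Request:
arm_command(
  motion=[
    {"offset": [0,0.013,0],"spin": 0},
    {"offset": [0,0.013,0],"spin": 0},
    {"offset": [0,0,-0.04],"spin": 0},
    {"offset": [0.042,0,0],"spin": 0},
    {"offset": [0.042,0,0],"spin": 0},
  ],
)

```text
time_s: 14.8
ee_pos: [579.8, -16.5, 168.6]
ee_rot: [-179.9, 0.0, 93.9]
force: [0.2, 0.1, 0.1]
gripper_width: 50.7
gripper_force: 0.0
```

Request:
arm_command(
  motion=[
    {"offset": [0,0,0],"spin": 0},
    {"offset": [0,0,0.02],"spin": 0},
    {"offset": [0,0,0.02],"spin": 0},
    {"offset": [0,0.006,0],"spin": 0},
    {"offset": [0,0,0],"spin": 0},
  ],
)

```text
time_s: 15.42
ee_pos: [587.5, -17.0, 129.3]
ee_rot: [180.0, 0.0, 94.0]
force: [-0.5, 0.4, 0.2]
gripper_width: 49.6
gripper_force: 0.0
```

Run:
```python
from h import *
s=env.state();print(s['ee_pos'],s['force'])
for c in ['top','wrist']:
    im,D=env.grab_frame(c)
    for t in ['tip_run','tip_a']:
        for r in env.pinpoint(c,t)[:4]:
            uv=r['location']; d=at(D,uv); print(c,t,round(r['score'],2),np.round(uv),np.round(world(c,uv,d,s)))
```

```text
[587.51432823 -17.04705235 129.30681542] [-0.46379582  0.39087048  0.18854404]
top tip_a 0.6 [208. 168.] [572. 142. 132.]
wrist tip_a 0.85 [246. 260.] [584. -17. 133.]
wrist tip_a 0.78 [234.  81.] [574.  67. 132.]
wrist tip_a 0.23 [268. 193.] [596.   4.  86.]
```

Request:
arm_command(
  motion=[
    {"offset": [0,0.006,0],"spin": 0},
    {"offset": [0,0.006,0],"spin": 0},
    {"offset": [0,0.002,0],"spin": 0},
    {"offset": [0,0,0],"spin": 0},
  ],
)

```text
time_s: 16.23
ee_pos: [600.7, -15.5, 128.8]
ee_rot: [-180.0, 0.0, 94.0]
force: [-0.6, -0.5, -0.5]
gripper_width: 50.1
gripper_force: 0.0
```

Request:
arm_command(
  motion=[
    {"offset": [0,0.002,0],"spin": 0},
    {"offset": [0,0.002,0],"spin": 0},
    {"offset": [0,0,0],"spin": 0},
  ],
)

```text
time_s: 16.6
ee_pos: [602.5, -15.4, 128.7]
ee_rot: [-179.7, -0.0, 94.0]
force: [-5.9, -1.1, 3.0]
gripper_width: 50.3
gripper_force: 2.7
```

Request:
arm_command(
  motion=[
    {"offset": [0,0.002,0],"spin": 0},
    {"offset": [0,0.001,0],"spin": 0},
    {"offset": [0,0,0],"spin": 0},
  ],
)

```text
time_s: 16.98
ee_pos: [603.2, -15.3, 128.6]
ee_rot: [-179.4, -0.0, 94.0]
force: [-10.1, -1.3, 6.3]
gripper_width: 50.0
gripper_force: 5.2
```

The first one is still locked (10 N at the same place). Next standby.

Request:
arm_command(
  motion=[
    {"offset": [0,-0.012,0],"spin": 0},
    {"offset": [0,-0.012,0],"spin": 0},
    {"offset": [0,0,-0.04],"spin": 0},
    {"offset": [0.042,0,0],"spin": 0},
    {"offset": [0.042,0,0],"spin": 0},
  ],
)

```text
time_s: 17.6
ee_pos: [577.9, 67.7, 169.8]
ee_rot: [179.9, -0.0, 93.9]
force: [0.7, 0.3, 0.5]
gripper_width: 49.9
gripper_force: 0.0
```

Request:
arm_command(
  motion=[
    {"offset": [0,0,0],"spin": 0},
    {"offset": [0,0,0.02],"spin": 0},
    {"offset": [0,0,0.02],"spin": 0},
    {"offset": [0,0.006,0],"spin": 0},
    {"offset": [0,0,0],"spin": 0},
  ],
)

```text
time_s: 18.23
ee_pos: [584.9, 67.1, 129.7]
ee_rot: [179.9, 0.0, 94.0]
force: [-0.2, 0.6, -0.2]
gripper_width: 50.1
gripper_force: 0.0
```

Request:
arm_command(
  motion=[
    {"offset": [0,0.004,0],"spin": 0},
    {"offset": [0,0.002,0],"spin": 0},
    {"offset": [0,0,0],"spin": 0},
  ],
)

```text
time_s: 18.6
ee_pos: [590.1, 67.9, 129.2]
ee_rot: [180.0, 0.0, 94.0]
force: [-1.0, -0.7, -0.4]
gripper_width: 49.9
gripper_force: 0.0
```

Contact should come at about x=592, and a lock at the latest about 10 mm after that.

Request:
arm_command(
  motion=[
    {"offset": [0,0.002,0],"spin": 0},
    {"offset": [0,0.002,0],"spin": 0},
    {"offset": [0,0,0],"spin": 0},
  ],
)

```text
time_s: 18.98
ee_pos: [592.9, 68.2, 128.8]
ee_rot: [-179.9, 0.0, 94.0]
force: [-3.2, -0.1, 1.6]
gripper_width: 49.9
gripper_force: 1.5
```

Request:
arm_command(
  motion=[
    {"offset": [0,0.002,0],"spin": 0},
    {"offset": [0,0.001,0],"spin": 0},
    {"offset": [0,0,0],"spin": 0},
  ],
)

```text
time_s: 19.35
ee_pos: [594.3, 68.2, 129.0]
ee_rot: [-179.7, 0.0, 94.0]
force: [-6.6, -0.6, 6.5]
gripper_width: 50.0
gripper_force: 3.7
```

Request:
arm_command(
  motion=[
    {"offset": [0,0.002,0],"spin": 0},
    {"offset": [0,0.001,0],"spin": 0},
    {"offset": [0,0,0],"spin": 0},
  ],
)

```text
time_s: 19.73
ee_pos: [597.4, 68.4, 129.2]
ee_rot: [-179.7, 0.0, 94.0]
force: [-7.5, -0.9, 5.8]
gripper_width: 49.9
gripper_force: 3.7
```

Request:
arm_command(
  motion=[
    {"offset": [0,0.002,0],"spin": 0},
    {"offset": [0,0.001,0],"spin": 0},
    {"offset": [0,0,0],"spin": 0},
  ],
)

```text
time_s: 20.1
ee_pos: [598.2, 68.5, 129.2]
ee_rot: [-179.4, 0.0, 94.0]
force: [-11.7, -1.0, 10.0]
gripper_width: 50.2
gripper_force: 6.1
```

Request:
arm_command(
  motion=[
    {"offset": [0,0.001,-0.001],"spin": 0},
    {"offset": [0,0.001,-0.001],"spin": 0},
    {"offset": [0,0,0],"spin": 0},
  ],
)

```text
time_s: 20.48
ee_pos: [598.7, 68.5, 129.4]
ee_rot: [-179.2, 0.0, 94.0]
force: [-12.7, -1.2, 3.8]
gripper_width: 50.1
gripper_force: 6.5
```

It's locked too. On to the third.

Request:
arm_command(
  motion=[
    {"offset": [0,-0.013,0],"spin": 0},
    {"offset": [0,-0.013,0],"spin": 0},
    {"offset": [0,0,-0.04],"spin": 0},
    {"offset": [0.042,0,0],"spin": 0},
    {"offset": [0.042,0,0],"spin": 0},
  ],
)

```text
time_s: 21.1
ee_pos: [573.4, 151.6, 172.1]
ee_rot: [179.8, -0.0, 93.9]
force: [0.1, -0.0, -0.2]
gripper_width: 49.9
gripper_force: 0.0
```

Request:
arm_command(
  motion=[
    {"offset": [0,0,0],"spin": 0},
    {"offset": [0,0,0.02],"spin": 0},
    {"offset": [0,0,0.022],"spin": 0},
    {"offset": [0,0.006,0],"spin": 0},
    {"offset": [0,0,0],"spin": 0},
  ],
)

```text
time_s: 21.72
ee_pos: [580.1, 151.1, 129.8]
ee_rot: [179.9, -0.0, 94.0]
force: [0.8, -0.5, 0.5]
gripper_width: 49.8
gripper_force: 0.0
```

Request:
arm_command(
  motion=[
    {"offset": [0,0.004,0],"spin": 0},
    {"offset": [0,0.003,0],"spin": 0},
    {"offset": [0,0,0],"spin": 0},
  ],
)

```text
time_s: 22.1
ee_pos: [586.2, 151.9, 129.2]
ee_rot: [180.0, 0.0, 94.0]
force: [-0.2, -0.2, 0.5]
gripper_width: 50.2
gripper_force: 0.0
```

Request:
arm_command(
  motion=[
    {"offset": [0,0.003,0],"spin": 0},
    {"offset": [0,0.002,0],"spin": 0},
    {"offset": [0,0,0],"spin": 0},
  ],
)

```text
time_s: 22.48
ee_pos: [588.4, 152.0, 129.0]
ee_rot: [-179.7, 0.0, 94.0]
force: [-5.4, 0.0, 4.5]
gripper_width: 49.9
gripper_force: 3.1
```

Request:
arm_command(
  motion=[
    {"offset": [0,0.002,0],"spin": 0},
    {"offset": [0,0.002,0],"spin": 0},
    {"offset": [0,0,0],"spin": 0},
  ],
)

```text
time_s: 22.85
ee_pos: [592.8, 152.3, 129.1]
ee_rot: [-179.7, 0.0, 94.0]
force: [-5.0, -0.9, 4.5]
gripper_width: 50.1
gripper_force: 2.8
```

Request:
arm_command(
  motion=[
    {"offset": [0,0.002,0],"spin": 0},
    {"offset": [0,0.002,0],"spin": 0},
    {"offset": [0,0,0],"spin": 0},
  ],
)

```text
time_s: 23.22
ee_pos: [597.0, 152.6, 129.1]
ee_rot: [-179.8, 0.0, 94.0]
force: [-4.0, -0.5, 4.5]
gripper_width: 50.4
gripper_force: 2.5
```

Request:
arm_command(
  motion=[
    {"offset": [0,0.002,0],"spin": 0},
    {"offset": [0,0.002,0],"spin": 0},
    {"offset": [0,0,0],"spin": 0},
  ],
)

```text
time_s: 23.6
ee_pos: [601.4, 152.9, 129.0]
ee_rot: [-179.8, 0.0, 94.0]
force: [-5.0, -0.9, 4.5]
gripper_width: 50.2
gripper_force: 2.6
```

The third is released. I'm throwing it ON, with the stop expected near x≈623.

Request:
arm_command(
  motion=[
    {"offset": [0,0.004,0],"spin": 0},
    {"offset": [0,0.004,0],"spin": 0},
    {"offset": [0,0.004,0],"spin": 0},
    {"offset": [0,0,0],"spin": 0},
  ],
)

```text
time_s: 24.1
ee_pos: [613.9, 153.8, 129.1]
ee_rot: [-179.9, 0.0, 94.0]
force: [-4.7, 0.5, 4.4]
gripper_width: 50.1
gripper_force: 2.7
```

Request:
arm_command(
  motion=[
    {"offset": [0,0.003,0],"spin": 0},
    {"offset": [0,0.002,0],"spin": 0},
    {"offset": [0,0,0],"spin": 0},
  ],
)

```text
time_s: 24.48
ee_pos: [618.7, 154.1, 128.8]
ee_rot: [-179.8, 0.0, 94.0]
force: [-5.3, -1.5, 3.4]
gripper_width: 50.1
gripper_force: 2.8
```

Request:
arm_command(
  motion=[
    {"offset": [0,0.002,0],"spin": 0},
    {"offset": [0,0.001,0],"spin": 0},
    {"offset": [0,0,0],"spin": 0},
  ],
)

```text
time_s: 24.85
ee_pos: [621.5, 154.3, 128.5]
ee_rot: [-179.8, 0.0, 94.0]
force: [-4.7, -0.9, 2.3]
gripper_width: 50.3
gripper_force: 2.8
```

Request:
arm_command(
  motion=[
    {"offset": [0,0.002,0],"spin": 0},
    {"offset": [0,0.001,0],"spin": 0},
    {"offset": [0,0,0],"spin": 0},
  ],
)

```text
time_s: 25.22
ee_pos: [623.0, 154.3, 128.1]
ee_rot: [-179.6, 0.0, 94.0]
force: [-7.1, -1.1, 3.3]
gripper_width: 49.8
gripper_force: 4.2
```

Request:
arm_command(
  motion=[
    {"offset": [0,0.002,0],"spin": 0},
    {"offset": [0,0.001,0],"spin": 0},
    {"offset": [0,0,0],"spin": 0},
  ],
)

```text
time_s: 25.6
ee_pos: [623.3, 154.4, 127.8]
ee_rot: [-179.2, 0.0, 94.0]
force: [-12.9, -0.8, 5.9]
gripper_width: 49.8
gripper_force: 7.3
```

Request:
arm_command(
  motion=[
    {"offset": [0,0.002,0],"spin": 0},
    {"offset": [0,0,0],"spin": 0},
  ],
)

```text
time_s: 25.85
ee_pos: [623.5, 154.4, 127.7]
ee_rot: [-179.0, 0.1, 94.0]
force: [-17.3, -0.3, 8.2]
gripper_width: 49.8
gripper_force: 9.4
```

Home at the stop (17 N, no more movement). I'm backing off, lifting clear and checking.

Request:
arm_command(
  motion=[
    {"offset": [0,-0.011,0],"spin": 0},
    {"offset": [0,-0.011,0],"spin": 0},
    {"offset": [0,0,-0.05],"spin": 0},
    {"offset": [0,0,-0.06],"spin": 0},
    {"offset": [0,0,-0.06],"spin": 0},
  ],
)

```text
time_s: 26.48
ee_pos: [609.1, 153.5, 300.8]
ee_rot: [179.9, -0.0, 94.0]
force: [0.8, 0.3, -0.1]
gripper_width: 50.0
gripper_force: 0.0
```

Request:
arm_command(
  motion=[
    {"offset": [-0.04,-0.045,-0.01],"spin": 0},
    {"offset": [-0.04,-0.045,-0.01],"spin": 0},
    {"offset": [-0.04,-0.045,-0.01],"spin": 0},
    {"offset": [0,-0.03,0],"spin": 0},
    {"offset": [0,0,0],"spin": 0},
  ],
)

```text
time_s: 27.1
ee_pos: [451.5, 21.7, 329.9]
ee_rot: [179.8, 0.0, 93.9]
force: [0.8, -0.5, -0.4]
gripper_width: 50.4
gripper_force: 0.0
```

Run:
```python
from h import *
s=env.state(); print(s['time_s'],s['ee_pos'],s['ee_rot'],s['force'])
im,D=env.grab_frame('wrist'); a=im
s2,_=env.grab_frame('side')
cv2.imwrite('pics/end.png',np.hstack([cv2.resize(a,(400,300)),cv2.resize(s2[100:290,140:340],(400,300))]))
m=env.camera_model('wrist'); v,u=np.nonzero(D>0); d=D[v,u]
P=np.c_[(u-m['cx'])/m['fx']*d,(v-m['cy'])/m['fy']*d,d,np.ones(len(d))]@np.array(m['hand_eye']).T
W=P[:,:3]@R.from_euler('xyz',s['ee_rot'],degrees=True).as_matrix().T+s['ee_pos']
Wi=np.zeros(D.shape+(3,)); Wi[v,u]=W
M=((Wi[...,2]>129)&(Wi[...,2]<145)).astype(np.uint8)
n,L,st,c=cv2.connectedComponentsWithStats(M)
for i in range(1,n):
    if st[i,4]>25: q=Wi[L==i]; print(st[i],q.mean(0).round(1),q.min(0).round(),q.max(0).round())
```

```text
27.1 [451.5499791   21.71939592 329.91663762] [1.79806882e+02 1.64745283e-02 9.39477657e+01] [ 0.76513146 -0.48716002 -0.41830973]
[414  36  16  26 338] [607.4 154.1 132.1] [601. 142. 129.] [615. 166. 136.]
[370 124  16  23 315] [578.8  68.6 133.2] [572.  56. 129.] [587.  80. 137.]
[362 201  15  21 260] [583.8 -14.8 133.1] [578. -27. 129.] [592.  -4. 136.]
```

View pics/end.png

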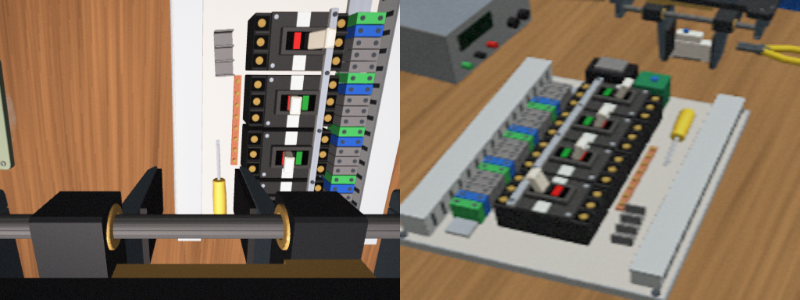

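The wrist view at left shows the third standby leaning to +x with red showing (≈ (320,38)). The side view at right shows the running handle at OFF with green showing. I'll check all four once more from above.

Run:
```python
from h import *
def tips(D):
    v,u=np.nonzero(D>0)
    W=world_all('top',u,v,D[v,u]); Wi=np.zeros(D.shape+(3,)); Wi[v,u]=W
    M=((Wi[...,2]>124)&(Wi[...,2]<142)&(Wi[...,0]>540)&(Wi[...,0]<650)&(abs(Wi[...,1]-25)<150)).astype(np.uint8)
    n,L,st,c=cv2.connectedComponentsWithStats(M)
    for i in range(1,n):
        if st[i,4]>6: print(st[i,4],Wi[L==i].mean(0).round(1))
def world_all(c,u,v,d):
    m=env.camera_model(c); P=np.c_[(u-m['cx'])/m['fx']*d,(v-m['cy'])/m['fy']*d,d]
    return P@R.from_euler('xyz',m['rotation'],degrees=True).as_matrix().T+np.array(m['eye'])
tips(np.load('topD.npy')); print('now'); im,D=env.grab_frame('top'); tips(D)
```

```text
44 [ 623.8 -100.9  131.9]
38 [581.6 -20.4 132.8]
39 [576.2  63.3 132.1]
38 [570.3 146.9 132.5]
now
40 [608.7 150.9 131.6]
34 [585.  -21.2 132.7]
38 [ 585.9 -103.   131.7]
```

```bash
python3 -c "
from workcell import env
print(env.job_done())"
```

```text
the job is handed in; nothing more can be done
None
```

The job is handed in: the interlock held a standby against about 15 N, the running switch is fully OFF, and the released standby (the +y end of the row) is fully ON against its stop. The other two stayed locked at OFF, and no push read over about 20 N.

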